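# Open the dial lock on the gas shut-off box and present it

## Robot

A 6-joint arm with a two-finger parallel gripper is mounted at the origin on the work surface. World frame = base frame: x ahead of the robot, y to its left, z up, the work surface at z = 0. Lengths are in m, angles in degrees, forces in N, time in s.
With the tool pointing down it reaches from about 0.375 to 0.9 m from the base axis. Payload 3.1 kg.
Tool frame: the origin (TCP) lies on the centre line of the jaws, within the pads' length; the fingertips stand 22 mm ahead of it and the grasp point (between the pads) lies 3 mm ahead of it; y points along the fingers, z is the direction in which the jaws open and shut, and the axes are right-handed (so a half turn about y gives the same grasp; the last joint's range is limited). The gripper opens to 87 mm and grips with 3 to 60 N. Pads are 19 mm wide; open, the fingers measure 117 mm over their backs; the gripper's body (75 mm by 190 mm) begins 51 mm behind the grasp point.
Start: joints at [-10.227, 30.224, 82.088, -0, 67.689, -10.227], TCP at [0.625, 0, 0.245] pointing down, gripper open.
Joint ranges: [-176.69, 176.69], [-43.24, 126.21], [12.49, 139.97], [-82, 262], [0, 151.66], [-163.58, 163.58]. Speed limits (degrees/s): [159.86, 159.86, 180, 180, 180, 180].

## Interface

Orientations are given as a 3x3 rotation matrix whose columns are the frame's x, y, z axes.
In Python, from rig import bot gives the robot as it stands.
- The arm moves only by the tool jog_arm, never from a script. Its argument "motion" is one flat list of numbers, 6 for each row, row after row: the shift along the tool's x, y, z in mm, then the turn, a rotation vector about the tool's x, y, z in degrees. A call has 1 to 20 rows; each row is the pose to reach, as a shift and turn from the pose commanded when the call began, along the tool's axes at that moment; what a row does not reach only later rows make up. A row lasts 1/8 s, in which the tool goes at most 62.5 mm and 10.7 degrees, less where a joint would pass 70% of its speed; a pose out of reach is approached as far as the arm can. A call with a gripper value outside its range is refused whole. "gripper" is the opening, from 0 (shut) to 1 (fully open), set as the call begins (left out, the last holds). The fingers move at their own pace and stop on an object; the grip force is fixed at half the most. Time passes only in rows, so rows that repeat a pose let the fingers close. It gives the time, the measured TCP pose, the force and the opening at its end, in the units of the state.
- bot.read_state(): the state, without advancing time (a new reading comes with each control period).
- bot.capture(name): name is "scene" or "side" or "wrist"; returns (picture, depth): 384x512x3 uint8, red, green, blue; 384x512 float32, m along the optical axis (not along the pixel's ray), 0 where there is no reading.
- bot.get_calibration(name): a dict with "mtx" (3x3 intrinsics, pixels), "pose" (4x4, takes a point from camera to world coordinates); the wrist camera has in their place "hand_eye" (4x4, takes a point from camera to tool coordinates, whose origin is the TCP and whose axes are the tool frame's). Camera axes: x right, y up, looking along -z (the intrinsics and any distortion apply to the point x, -y, -z); pixel columns grow to the right and rows downward; lengths in m; the calibration is good to about 2 mm. A picture is of the moment at which its call begins: read the wrist's pose just before it. get_calibration takes no time and is no camera call.
- bot.hand_in(): hands the job in, once; it reports no verdict.
The state is a dict: "time_s": time; "joint_positions": joint angles; "qvel": joint speeds; "tau": joint torques, N m; "position": TCP position; "tcp_rot": TCP orientation; "force": force on the tool from outside, world axes, zero at the start; "moment": the same for the moment, N m; "opening": opening from 0.0 (shut) to 1.0 (fully open).
Only numpy, scipy, OpenCV 4.12 (cv2) and the standard library are available. Lean on these libraries where they do the work, as an engineer would, in place of code of your own. Each camera call takes 0.05 s, during which the arm holds its last target.

## Task

Unlock the red combination lock on the blue gas shut-off box: turn its black dial anticlockwise (seen from above), feeling its clicks, until the white pointer stands in the notch at the green mark, then pull the orange tab to draw the straight shackle fully open while the lock still sits on the box. Then lift the opened lock off the hasp and finish while holding it in the gripper, still, level and open, 12 to 25 cm above the middle of the yellow-edged mat. Leave the crucible, the jar and the spanner where they are.

Things in the scene. Friction and masses are not known exactly. Their poses are not given: they have to be found in the camera images.
- seat (a point): the lock's seat: point on the lid (50 mm above the bench) of the fixed blue gas box, under the dial's axis. x points away from the pull tab, y left, z up. From it the box spans x -115 to +95, y -80 to +80 mm; a brass stub (22 mm thick, 30 long) at x +65 on both y sides. Steel rails 10 mm high, 2 mm outside the lock's -x and y faces: it cannot turn or be dragged, only lifted
- hasp_eye (a point): top middle of the fixed steel hasp eye, 7 mm thick (x), 25 mm wide, 27 mm high above the lid, 38 mm in +x from the seat point. It stands in the lock's slot; the closed shackle runs through it, so the lock lifts off only once the shackle is drawn
- lock_center (a point): centre (half-way up) of the red lock's main block, under the dial's axis; loose, 0.3 to 0.5 kg, balanced about that axis when open. Axes start along the seat's. Block: x -32 to +30, y -30 to +30 mm, 36 mm high; a 30 mm high U-shaped jaw goes on to x +62. On its top round the dial: 11 white ticks 30 degrees apart and one broad green mark at -x, towards the tab
- dial_grip (a point): centre of the black round dial on the lock's top: 40 mm diameter, grip surface from 11 mm below to 11 mm above this point (2 mm above the lock's top face to the dial's top). Turns about the vertical; the lock may be lifted by it. White pointer line on its top. The point's axes turn with the dial: its -x axis is the pointer's direction
- dial (a joint): dial angle, rad: 0 when the pointer is at the green mark (only there is the shackle free, within about 0.12), growing anticlockwise from above. Starts 1 to 2.1 below 0 (2 to 4 clicks). Notches every 0.524 rad (30 degrees), resisted by about 0.05 N m between; let go, it settles into the nearest notch. Stops at -2.75 and +1.1
- pull_tab (a point): centre of the orange tab on the shackle's outer end: 14 mm thick (x), 24 mm wide (y), 32 mm high; its underside is 2 mm above the lid. Closed it is 69 mm from the dial's axis on the lock's -x side, 30 mm clear of the lock's block; only the 8 mm shackle rod lies in that gap, 6 mm below this point
- shackle (a joint): how far the straight shackle is drawn out along the lock's -x, m: 0 closed, 0.024 fully open (stop). Locked, it gives only about 3 mm. It stays where it is left; friction about 2 N
- mat_top (a point): middle of the top face of the fixed hand-over mat, 160 x 160 x 3 mm, black with a yellow edge, flat on the bench
- crucible_center (a point): bystander: white ceramic cup, 64 mm diameter, 60 mm high; the point is half-way up
- jar_center (a point): bystander: amber glass jar, 60 mm diameter, 100 mm high; the point is half-way up
- spanner: bystander: steel spanner lying on the bench at the far side, 180 mm long; its origin is its middle, on the bench
There are look-alikes about, which are no part of the job. There is more than one size of the part that bears mat_top; the job needs the largest.

How it is judged:
By the outcome, as a careful person would: the job done as asked, in the order asked, and still so for the second after the job is handed in, while the arm keeps its last pose, push and grip.
It also fails if it takes over 72 s, if anything falls off the work surface, if the arm or the gripper's body presses on something with over 40 N, if the wrist force passes 120 N, or if a joint passes its speed limit or range.

## Working session

There is one attempt and no reset: what is moved stays moved. The work goes in short steps, Python scripts to look and compute and a tool call to move; the robot and the scene stay as the last step left them, time stands still between calls to the robot, and variables do not carry over. Pictures are saved under pics/ and viewed, and the job is handed in when it is done.

Besides the shell and the picture viewer there is one more tool, called after ">>>" by a JSON object that holds its "method" and its "body". jog_arm: Moves the arm, as the interface text tells. Its arguments: {"type":"object","properties":{"motion":{"type":"array","items":{"type":"number"}},"gripper":{"type":"number"}},"required":["motion"]}

```bash
ls; mkdir -p pics
cat > h.py <<'E'
import numpy as np, cv2
from rig import bot
np.set_printoptions(precision=4,suppress=True)
def snap(name,tag):
    s=bot.read_state(); im,d=bot.capture(name)
    c=bot.get_calibration(name)
    if 'pose' in c: P=np.array(c['pose'])
    else:
        T=np.eye(4);T[:3,:3]=np.array(s['tcp_rot']);T[:3,3]=s['position'];P=T@np.array(c['hand_eye'])
    np.savez(f'{tag}.npz',im=im,d=d,P=P,K=np.array(c['mtx']))
    cv2.imwrite(f'pics/{tag}.png',im[:,:,::-1]); return c
def load(tag): z=np.load(f'{tag}.npz'); return z['im'],z['d'],z['P'],z['K']
def px(tag,u,v,z=None):
    im,d,P,K=load(tag)
    r=np.linalg.inv(K)@[u,v,1]; r=np.array([r[0],-r[1],-r[2]])
    if z is None: p=r*np.median(d[int(v)-1:int(v)+2,int(u)-1:int(u)+2]); return P[:3,:3]@p+P[:3,3]
    w=P[:3,:3]@r; return P[:3,3]+w*(z-P[2,3])/w[2]
def proj(tag,p):
    im,d,P,K=load(tag); q=P[:3,:3].T@(np.array(p)-P[:3,3]); q=K@[q[0],-q[1],-q[2]]; return q[:2]/q[2]
def crop(tag,u0,v0,u1,v1,k,out):
    im=load(tag)[0][v0:v1,u0:u1,::-1]; cv2.imwrite(f'pics/{out}.png',cv2.resize(im,None,fx=k,fy=k,interpolation=cv2.INTER_CUBIC))
E
python3 - <<'E'
from h import *
for n in ['scene','side','wrist']:
    c=snap(n,n+'0'); print(n,{k:(np.array(v) if not isinstance(v,str) else v) for k,v in c.items()})
s=bot.read_state(); print(s)
E
```

```text
pics
scene {'mtx': array([[427.807 ,   0.    , 252.6609],
       [  0.    , 427.807 , 191.7558],
       [  0.    ,   0.    ,   1.    ]]), 'pose': array([[ 0.1078, -0.6636,  0.7403,  1.5235],
       [ 0.9941,  0.0818, -0.0714, -0.0857],
       [-0.0132,  0.7436,  0.6685,  0.9325],
       [ 0.    ,  0.    ,  0.    ,  1.    ]])}
side {'mtx': array([[391.4244,   0.    , 253.8932],
       [  0.    , 391.4244, 190.5484],
       [  0.    ,   0.    ,   1.    ]]), 'pose': array([[-0.9834,  0.1162, -0.1393,  0.394 ],
       [-0.1811, -0.587 ,  0.7891,  1.0416],
       [ 0.0099,  0.8012,  0.5983,  0.8581],
       [ 0.    ,  0.    ,  0.    ,  1.    ]])}
wrist {'mtx': array([[302.1326,   0.    , 254.035 ],
       [  0.    , 302.1326, 189.6419],
       [  0.    ,   0.    ,   1.    ]]), 'hand_eye': array([[-0.0009, -0.9666, -0.2563, -0.0698],
       [ 0.0011,  0.2563, -0.9666, -0.1407],
       [ 1.    , -0.0012,  0.0008, -0.0001],
       [ 0.    ,  0.    ,  0.    ,  1.    ]])}
{'time_s': 0.15, 'joint_positions': array([-10.2303,  30.2702,  82.14  ,  -0.0002,  67.6898, -10.2286]), 'qvel': array([-0.0518, -0.1826, -0.2418, -0.0092, -0.0342, -0.0144]), 'tau': array([  0.0009, -44.0429, -17.6842,   0.0634,   0.0553,  -0.0001]), 'position': array([0.6245, 0.0001, 0.2438]), 'tcp_rot': array([[-0.    , -0.0017,  1.    ],
       [-1.    ,  0.0003, -0.    ],
       [-0.0003, -1.    , -0.0017]]), 'force': array([-0.6347, -0.0464,  0.2148]), 'moment': array([ 0.0128, -0.0562, -0.0081]), 'opening': 0.9993710754716866}
```

View pics/scene0.png

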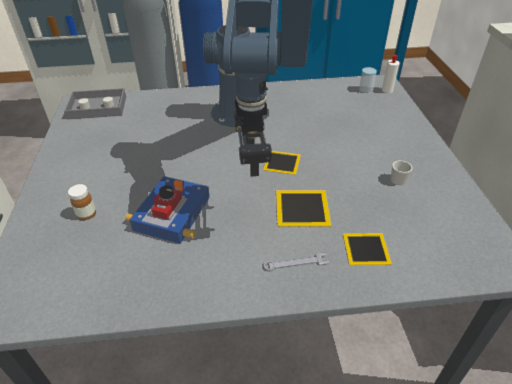

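View pics/side0.png

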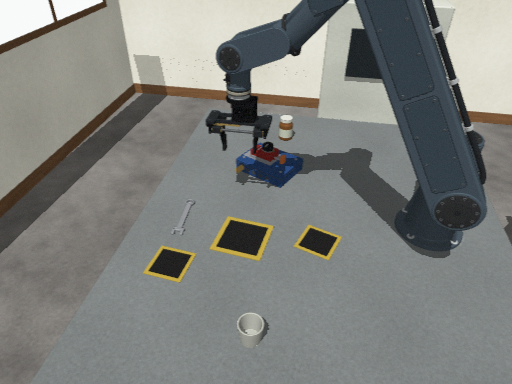

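View pics/wrist0.png

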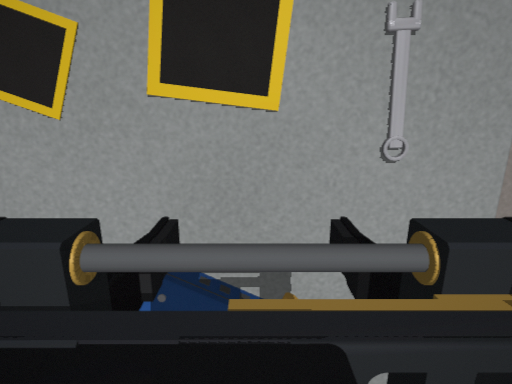

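The scene view shows the box with its red lock at about (170,205). There are three mats: (283,162), (303,208) and (367,249). (303,208) looks the largest. The jar is at (83,203), the crucible at (400,173) and the spanner at (297,263). I'll enlarge and measure these.

Run:
```python
from h import *
crop('scene0',115,165,225,250,7,'c1'); crop('side0',225,130,315,195,8,'c2'); crop('scene0',260,145,400,275,5,'c3')
```

```text
(no output)
```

View pics/c1.png

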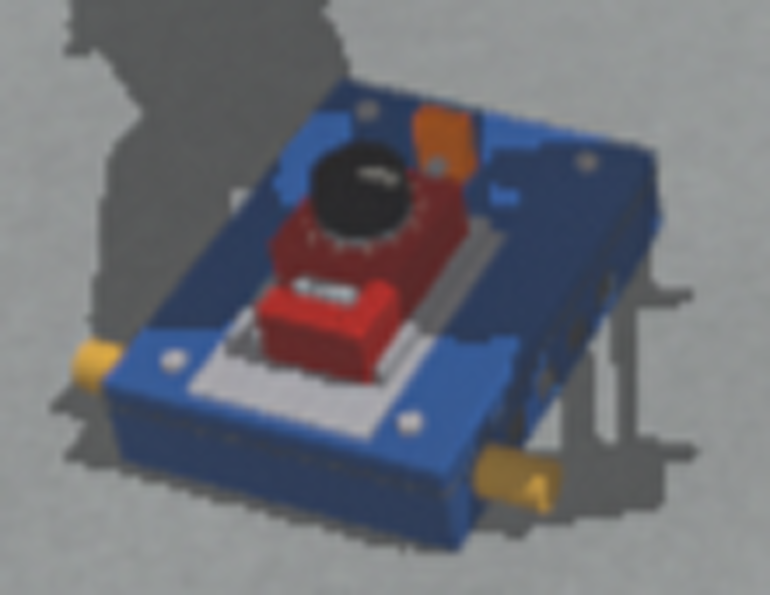

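View pics/c2.png

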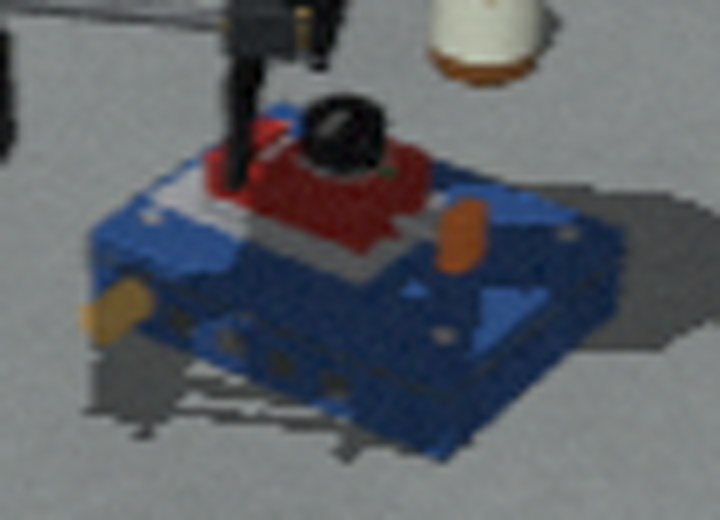

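View pics/c3.png

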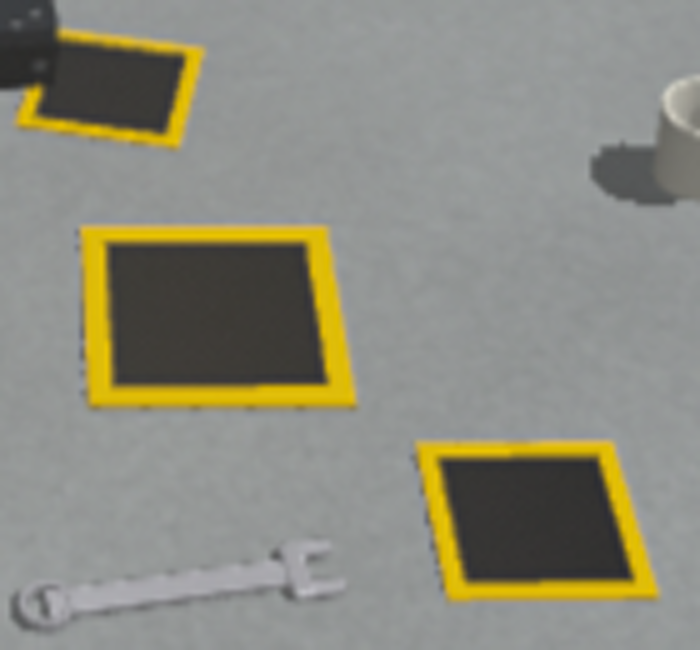

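Run:
```python
from h import *
print('mat'); 
M=[px('scene0',u,v,.003) for u,v in [(276,190.6),(325.6,190.6),(331.2,226.2),(278,226.2)]]
print(np.array(M),np.mean(M,0),[np.linalg.norm(M[i]-M[i-1]) for i in range(4)])
B=[px('scene0',115+u/7,165+v/7,.05) for u,v in [(345,80),(655,150),(448,475),(108,386)]]
print(np.array(B),[np.linalg.norm(B[i]-B[i-1]) for i in range(4)])
# box origin: 00->-x side corners 0(right?),1
mx=(B[2]+B[3]-B[0]-B[1])/2; mx/=np.linalg.norm(mx); print('xaxis',mx,np.degrees(np.arctan2(mx[1],mx[0])))
c=np.mean(B,0); print('seat',c+mx*0.010)
print('dialtop',px('scene0',115+362/7,165+178/7,.110))
print('tab top',px('scene0',115+445/7,165+110/7,.084))
print('dialtop side',px('side0',225+345/8,130+118/8,.110))
for n,u,v,z in [('jar',81,190,.1),('cruc',401.5,165,.06),('spanner',297,263,0),('mat2',367,249,.003)]: print(n,px('scene0',u,v,z))
```

```text
mat
[[0.4979 0.0896 0.003 ]
 [0.5176 0.2494 0.003 ]
 [0.6751 0.2288 0.003 ]
 [0.6561 0.0719 0.003 ]] [0.5867 0.1599 0.003 ] [np.float64(0.15913792775216248), np.float64(0.16100154108397705), np.float64(0.15877399060296638), np.float64(0.15802052378885484)]
[[ 0.4378 -0.2666  0.05  ]
 [ 0.5045 -0.126   0.05  ]
 [ 0.6919 -0.2145  0.05  ]
 [ 0.625  -0.3552  0.05  ]] [np.float64(0.20709415899365782), np.float64(0.15564850484947765), np.float64(0.20728696488709428), np.float64(0.15585577482697266)]
xaxis [ 0.9041 -0.4273 -0.    ] -25.293491834616727
seat [ 0.5738 -0.2449  0.05  ]
dialtop [ 0.5765 -0.2445  0.11  ]
tab top [ 0.5058 -0.2151  0.084 ]
dialtop side [ 0.5678 -0.2409  0.11  ]
jar [ 0.532  -0.4983  0.1   ]
cruc [0.4871 0.5024 0.06  ]
spanner [0.7967 0.1032 0.    ]
mat2 [0.7733 0.3072 0.003 ]
```

The mat at scene pixel (303,208) measures 160 mm a side, so it is the required one, centred at (0.587, 0.160). The seat is near (0.574, -0.245) with yaw about -25°. Next I'll move over the lock to see the pointer with the wrist camera.

>>> {"method": "jog_arm", "body": {"motion": [60,0,-15,0,8,0,120,0,-30,0,16,0,180,0,-45,0,25,0,240,0,-60,0,25,0,281,0,-68,0,25,0,281,0,-68,0,25,0,281,0,-68,0,25,0], "gripper": 1}}

```text
time_s: 1.02
position: [0.5567, -0.2803, 0.2441]
tcp_rot: [[-0.423, -0.001, 0.906], [-0.906, 0.001, -0.423], [-0.001, -1.0, -0.001]]
force: [-0.4, 1.7, -0.8]
opening: 1.001
```

Run:
```python
from h import *
snap('wrist','w1'); s=bot.read_state(); print(s['position'],s['tcp_rot'],s['joint_positions'])
print(proj('w1',[.574,-.2445,.11]))
im=load('w1')[0]; cv2.imwrite('pics/w1b.png',cv2.resize(im[:,:,::-1],(768,576),interpolation=cv2.INTER_CUBIC))
```

```text
[ 0.5569 -0.2798  0.2442] [[-0.422  -0.0008  0.9066]
 [-0.9066  0.0012 -0.422 ]
 [-0.0008 -1.     -0.0012]] [-36.9463  30.1322  82.3256   0.0307  67.6193 -11.9995]
[255.208  143.7698]
```

View pics/w1b.png

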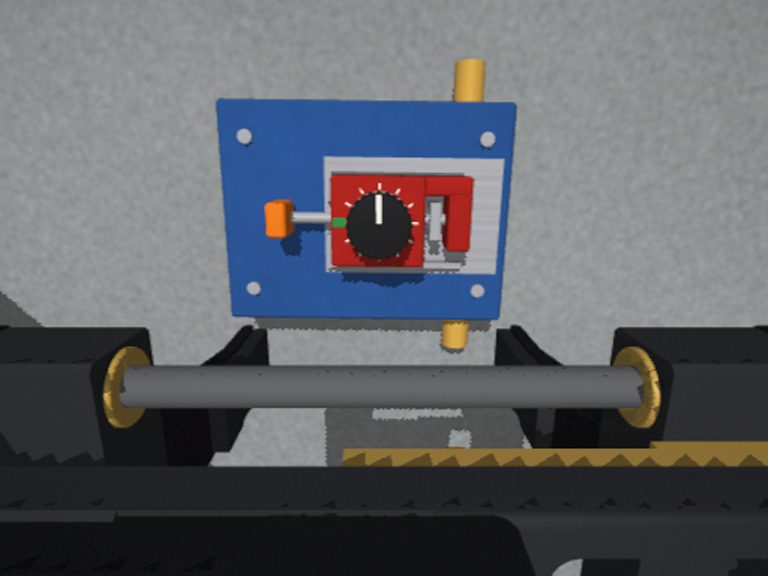

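The wrist view from above shows the pointer straight up (seat +y) at (378,210). The green mark is to the left at (340,222), and the tab is at (279,219). The dial is therefore at about -90°, three clicks. I'll refine this in an enlarged crop.

Run:
```python
from h import *
crop('w1',165,105,325,190,5,'c4')
```

```text
(no output)
```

View pics/c4.png

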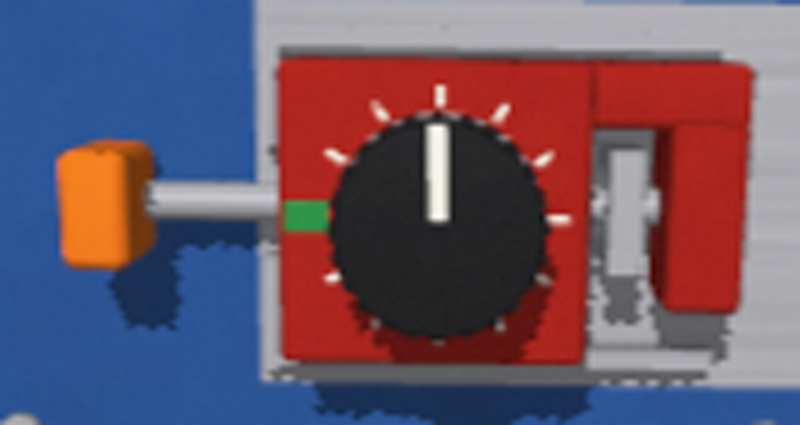

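Run:
```python
from h import *
f=lambda u,v,z=None: px('w1',165+u/5,105+v/5,z)
s=np.load('w1.npz')
d=f(438,224,.11); print('dial',d, 'depth', f(460,224), f(400,224))
L=f(331,224,.11);R=f(547,224,.11); print('diam',np.linalg.norm(L-R),(L+R)/2)
print('greenvs', f(305,216,.086), f(558,219,.086),'depth blk', f(300,320),f(570,80))
B=np.array([f(278,60,.086),f(592,64,.086),f(585,362,.086),f(281,358,.086)]); print(B)
print([np.linalg.norm(B[i]-B[i-1]) for i in range(4)])
x=(B[1]+B[2]-B[0]-B[3])/2; yaw=np.arctan2(x[1],x[0]); print('yaw',np.degrees(yaw)); xh=np.array([np.cos(yaw),np.sin(yaw),0])
print('lock c',B.mean(0)+xh*.001)
T=[f(u,v,.084) for u,v in [(62,150),(125,145),(118,266),(66,262)]]; print('tab',np.array(T),np.mean(T,0), 'depth',f(90,200))
t=np.mean(T,0); c=B.mean(0)+xh*.001; print('tab in lock', (t-c)@xh, (t-c)@[-xh[1],xh[0],0])
print('lid depth', f(30,50), f(770,50))
for n in [(238,136),(488,139),(477,291),(253,288)]: pass
```

```text
dial [ 0.5696 -0.2484  0.11  ] depth [ 0.5732 -0.25    0.1111] [ 0.5633 -0.2455  0.1106]
diam 0.039288331920162706 [ 0.5697 -0.2485  0.11  ]
greenvs [ 0.5449 -0.2386  0.086 ] [ 0.59   -0.2603  0.086 ] depth blk [ 0.5348 -0.2569  0.0863] [ 0.6029 -0.2367  0.0863]
[[ 0.5535 -0.2096  0.086 ]
 [ 0.608  -0.2358  0.086 ]
 [ 0.5833 -0.289   0.086 ]
 [ 0.5278 -0.2623  0.086 ]]
[np.float64(0.05867041401960358), np.float64(0.06044668898804787), np.float64(0.058713171598146825), np.float64(0.06154332905341946)]
yaw -25.698151947902986
lock c [ 0.5691 -0.2496  0.086 ]
tab [[ 0.5071 -0.207   0.084 ]
 [ 0.5188 -0.2114  0.084 ]
 [ 0.5062 -0.2319  0.084 ]
 [ 0.4971 -0.2268  0.084 ]] [ 0.5073 -0.2193  0.084 ] depth [ 0.5074 -0.2179  0.0841]
tab in lock -0.06880226561676561 0.00054912785329212
lid depth [ 0.5023 -0.1843  0.0506] [ 0.6464 -0.2514  0.0508]
```

>>> {"method": "jog_arm", "body": {"motion": [-33,0,-1.6,0,0,0,-33,50,-1.6,0,0,0,-33,90,-1.6,0,0,0,-33,115,-1.6,0,0,0,-33,131,-1.6,0,0,0,-33,131,-1.6,0,0,0,-33,131,-1.6,0,0,0]}}

```text
time_s: 1.95
position: [0.5704, -0.2505, 0.1147]
tcp_rot: [[-0.422, 0.002, 0.907], [-0.907, -0.001, -0.422], [0.0, -1.0, 0.002]]
force: [0.2, -0.2, 0.9]
opening: 1.0
```

Run:
```python
from h import *
snap('wrist','w2');snap('side','s2'); s=bot.read_state(); print(s['position'],s['force'],s['moment'])
crop('s2',215,100,325,195,7,'s2c')
```

```text
[ 0.5704 -0.2508  0.115 ] [-0.339  -0.0489 -0.3864] [-0.0071 -0.0109  0.041 ]
```

View pics/s2c.png

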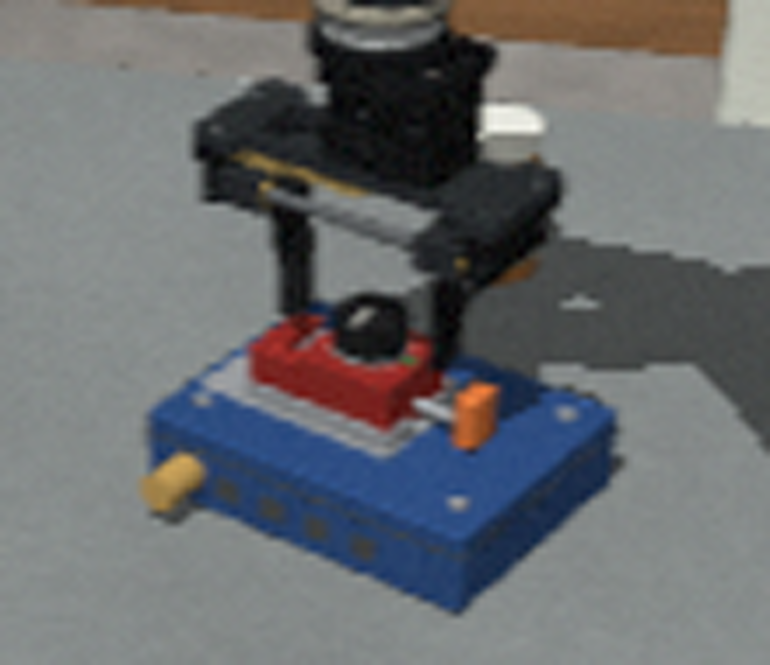

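View pics/w2.png

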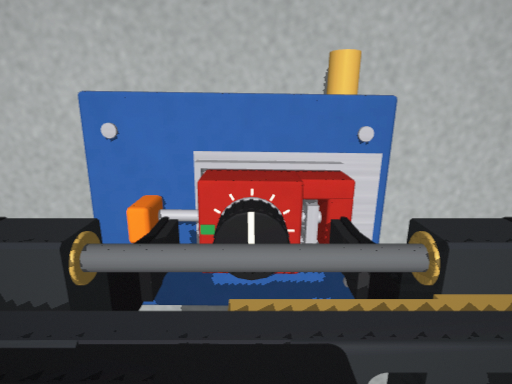

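The fingers straddle the dial: pad tips sit about 6 mm above the block top, and the dial is midway between them, as seen at (251,235) in the wrist view. I'll go down 2 mm, correct slightly and close.

>>> {"method": "jog_arm", "body": {"motion": [-1,2,-1.5,0,0,0,-1,2,-1.5,0,0,0,-1,2,-1.5,0,0,0,-1,2,-1.5,0,0,0,-1,2,-1.5,0,0,0,-1,2,-1.5,0,0,0], "gripper": 0.3}}

```text
time_s: 2.8
position: [0.5688, -0.249, 0.1116]
tcp_rot: [[-0.423, 0.001, 0.906], [-0.906, -0.0, -0.423], [-0.0, -1.0, 0.001]]
force: [1.3, -0.1, 0.2]
opening: 0.449
```

Gripped at 39 mm opening, which matches the 40 mm dial. Now I'll turn it anticlockwise one click at a time.

>>> {"method": "jog_arm", "body": {"motion": [0,0,0,0,-8,0,0,0,0,0,-16,0,0,0,0,0,-24,0,0,0,0,0,-30,0,0,0,0,0,-30,0,0,0,0,0,-30,0]}}

```text
time_s: 3.55
position: [0.5686, -0.2488, 0.1116]
tcp_rot: [[0.086, 0.0, 0.996], [-0.996, -0.0, 0.086], [0.0, -1.0, 0.0]]
force: [0.5, 0.8, 0.5]
opening: 0.45
```

Run:
```python
from h import *
snap('wrist','w3'); s=bot.read_state(); print(s['position'],s['force'],s['moment'],s['joint_positions'])
crop('w3',120,120,390,300,3,'w3c')
```

```text
[ 0.5686 -0.2488  0.1116] [0.614  1.0852 0.118 ] [ 0.038  -0.0375 -0.0223] [-33.9377  39.5441  88.8292   0.0058  51.6228 -38.8738]
```

View pics/w3c.png

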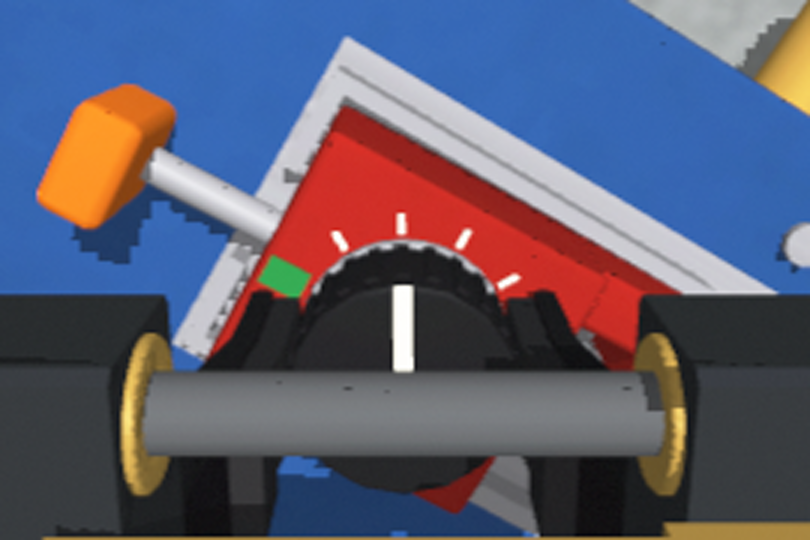

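The pointer at (402,325) has turned with the jaws and stands in line with a tick. Two ticks remain to the green mark.

>>> {"method": "jog_arm", "body": {"motion": [0,0,0,0,-8,0,0,0,0,0,-15,0]}}

```text
time_s: 3.85
position: [0.5685, -0.2488, 0.1116]
tcp_rot: [[0.345, 0.0, 0.939], [-0.939, 0.0, 0.345], [-0.0, -1.0, 0.0]]
force: [0.8, 0.2, 1.2]
opening: 0.449
```

>>> {"method": "jog_arm", "body": {"motion": [0,0,0,0,-8,0,0,0,0,0,-15,0,0,0,0,0,-15,0]}}

```text
time_s: 4.22
position: [0.5685, -0.2488, 0.1115]
tcp_rot: [[0.572, -0.0, 0.82], [-0.82, 0.0, 0.572], [-0.0, -1.0, -0.0]]
force: [0.4, 0.4, 0.3]
opening: 0.452
```

Run:
```python
from h import *
s=bot.read_state(); print(s['position'],s['force'],s['moment'],s['tcp_rot'])
```

```text
[ 0.5685 -0.2488  0.1115] [0.4025 0.3566 0.3423] [ 0.058  -0.0325  0.0872] [[ 0.572  -0.0002  0.8203]
 [-0.8203  0.      0.572 ]
 [-0.0001 -1.     -0.0001]]
```

>>> {"method": "jog_arm", "body": {"motion": [0,0,0,0,-8,0,0,0,0,0,-16,0,0,0,0,0,-24,0,0,0,0,0,-30,0,0,0,0,0,-30,0,0,0,0,0,-30,0]}}

```text
time_s: 4.97
position: [0.5684, -0.2489, 0.1116]
tcp_rot: [[0.905, -0.0, 0.425], [-0.425, -0.0, 0.905], [-0.0, -1.0, -0.0]]
force: [-0.6, 0.1, -0.2]
opening: 0.447
```

Run:
```python
from h import *
snap('wrist','w4'); s=bot.read_state(); print(s['position'],s['force'],s['moment'],s['joint_positions'])
R=np.array(s['tcp_rot']);print(np.degrees(np.arctan2(R[1,2],R[0,2])))
crop('w4',120,120,390,300,3,'w4c')
```

```text
[ 0.5684 -0.2489  0.1116] [-0.9892 -0.4393  0.6505] [-0.019   0.0504  0.0407] [-33.9452  39.5405  88.8377  -0.0162  51.6345 -98.825 ]
64.88993263582944
```

View pics/w4c.png

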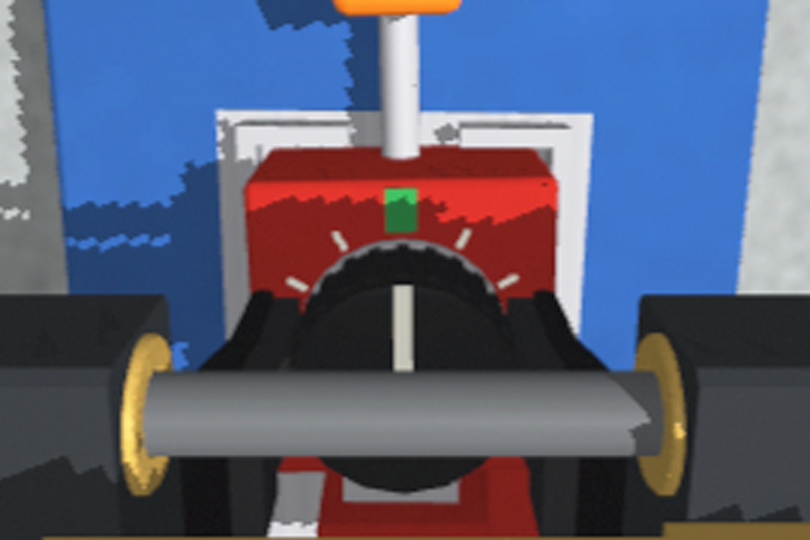

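The pointer at (402,325) is in line with the green mark at (401,210). I'll release, rise, move 69 mm along -x to the tab and look before going down.

>>> {"method": "jog_arm", "body": {"motion": [0,0,0,0,0,0,0,0,0,0,0,0,0,0,0,0,0,0,0,0,0,0,0,0,0,-50,0,0,0,0,-40,-90,0,0,0,0,-40,-90,0,0,0,0,-40,-90,0,0,0,0], "gripper": 1}}

```text
time_s: 6.02
position: [0.5325, -0.2321, 0.2016]
tcp_rot: [[0.906, 0.001, 0.423], [-0.423, -0.0, 0.906], [0.001, -1.0, -0.0]]
force: [-1.0, 0.2, -0.1]
opening: 1.0
```

Run:
```python
from h import *
snap('wrist','w5'); s=bot.read_state(); print(s['position'],s['force'])
for p in [(.5684,-.2489,.11),(.5061,-.2192,.084)]: print(proj('w5',p))
crop('w5',120,50,390,250,3,'w5c')
```

```text
[ 0.5325 -0.2321  0.2009] [ 0.3118 -1.0206 -0.914 ]
[254.0646 245.3356]
[254.8325 158.4924]
```

View pics/w5c.png

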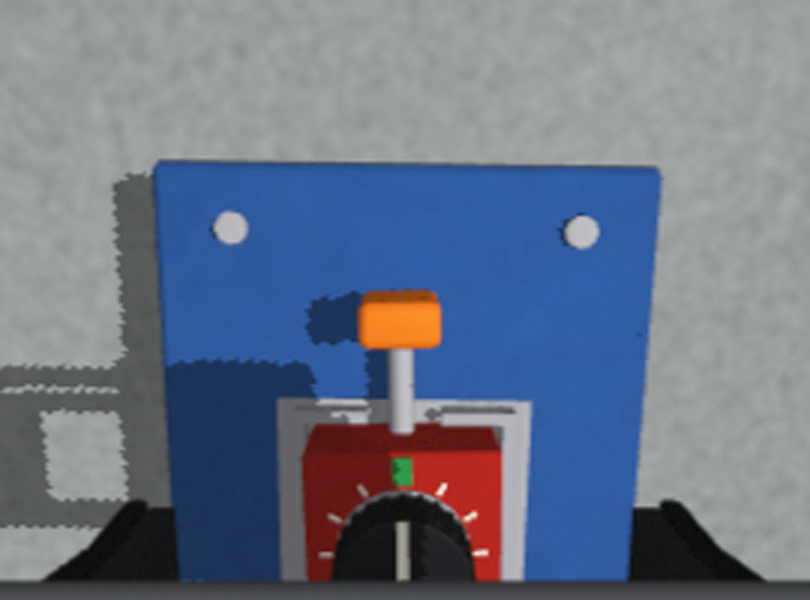

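The tab is at crop (400,325), i.e. image (253,158), and my prediction was (255,158). The pointer stays at green after release. Going down round the tab now.

>>> {"method": "jog_arm", "body": {"motion": [-29.5,0,-0.5,0,0,0,-29.5,50,-0.5,0,0,0,-29.5,90,-0.5,0,0,0,-29.5,110,-0.5,0,0,0,-29.5,121,-0.5,0,0,0,-29.5,121,-0.5,0,0,0,-29.5,121,-0.5,0,0,0]}}

```text
time_s: 6.95
position: [0.5059, -0.2203, 0.081]
tcp_rot: [[0.906, 0.001, 0.423], [-0.423, -0.001, 0.906], [0.001, -1.0, -0.0]]
force: [-0.4, 0.0, 0.6]
opening: 1.001
```

Run:
```python
from h import *
snap('side','s6'); s=bot.read_state(); print(s['position'],s['force'])
crop('s6',215,100,325,195,7,'s6c')
```

```text
[ 0.506  -0.2204  0.0813] [ 0.2507  0.8017 -0.5468]
```

View pics/s6c.png

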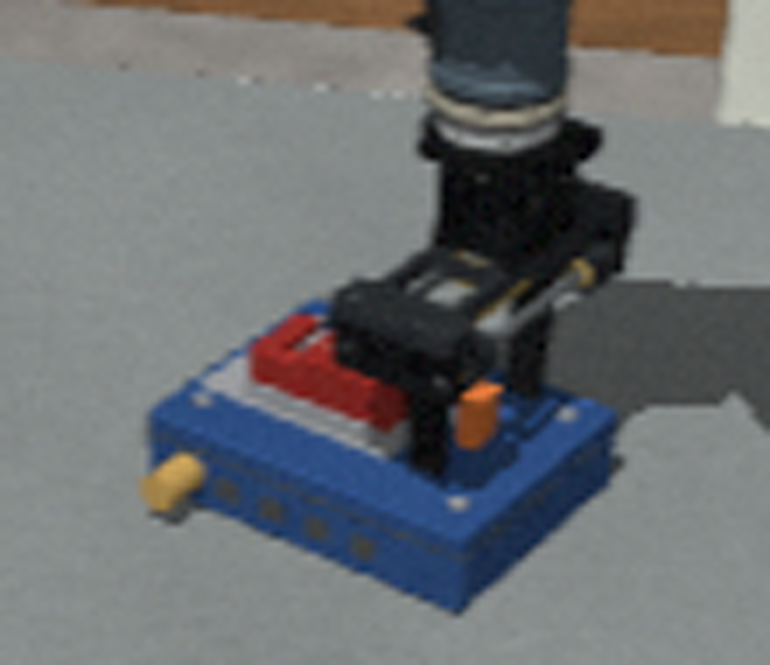

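>>> {"method": "jog_arm", "body": {"motion": [0,2,0.5,0,0,0,0,2,0.5,0,0,0,0,2,0.5,0,0,0,0,2,0.5,0,0,0,0,2,0.5,0,0,0,0,2,0.5,0,0,0,0,2,0.5,0,0,0], "gripper": 0.1}}

```text
time_s: 7.88
position: [0.5055, -0.2195, 0.0785]
tcp_rot: [[0.906, -0.0, 0.423], [-0.423, -0.0, 0.906], [-0.0, -1.0, -0.0]]
force: [-0.9, -0.5, 0.2]
opening: 0.286
```

The opening of 25 mm matches the 24 mm tab. Pulling along -x.

>>> {"method": "jog_arm", "body": {"motion": [-3,0,0,0,0,0,-6,0,0,0,0,0,-9,0,0,0,0,0,-12,0,0,0,0,0,-12,0,0,0,0,0]}}

```text
time_s: 8.5
position: [0.4941, -0.2142, 0.0785]
tcp_rot: [[0.906, -0.001, 0.423], [-0.423, 0.0, 0.906], [-0.001, -1.0, -0.0]]
force: [0.8, -0.2, -2.5]
opening: 0.271
```

>>> {"method": "jog_arm", "body": {"motion": [-3,0,0,0,0,0,-6,0,0,0,0,0,-9,0,0,0,0,0,-11,0,0,0,0,0,-12,0,0,0,0,0,-12.5,0,0,0,0,0,-12.5,0,0,0,0,0,-12.5,0,0,0,0,0]}}

```text
time_s: 9.5
position: [0.4833, -0.2091, 0.0785]
tcp_rot: [[0.906, -0.0, 0.423], [-0.423, 0.0, 0.906], [-0.0, -1.0, 0.0]]
force: [1.4, -1.0, -2.2]
opening: 0.272
```

Run:
```python
from h import *
snap('wrist','w7'); s=bot.read_state(); print(s['position'],s['force'],s['opening'])
print((s['position']-np.array([.5055,-.2195,.0785]))@np.array(s['tcp_rot']))
crop('w7',120,80,390,280,3,'w7c')
```

```text
[ 0.4833 -0.2091  0.0785] [ 1.6014 -1.3039 -1.5964] 0.274631463376804
[-0.0246 -0.      0.0001]
```

View pics/w7c.png

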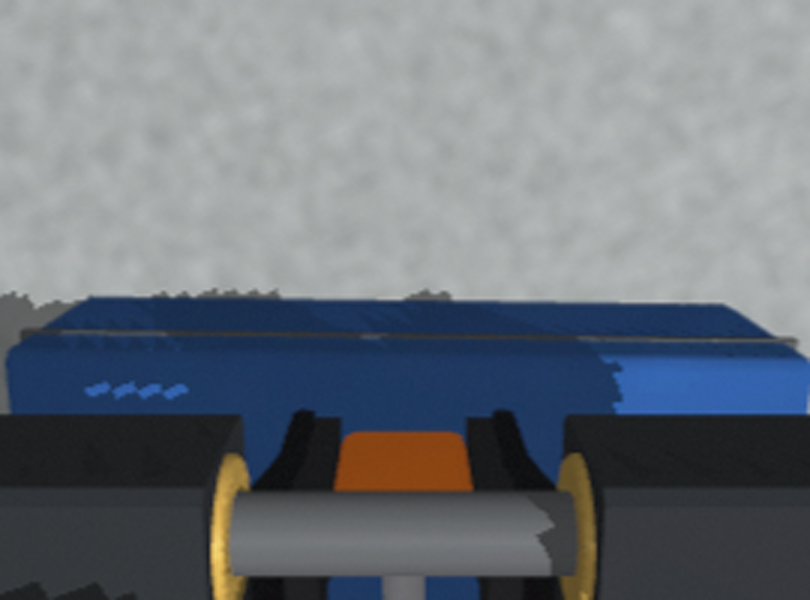

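The tab has moved 24.6 mm but I feel no firm stop yet, only about 2 N. The lock may have slid its 2 mm against the rail, so I'll pull on gently until the stop shows in the force.

>>> {"method": "jog_arm", "body": {"motion": [-1,0,0,0,0,0,-1.5,0,0,0,0,0,-1.5,0,0,0,0,0]}}

```text
time_s: 9.93
position: [0.4827, -0.2088, 0.0786]
tcp_rot: [[0.906, 0.001, 0.423], [-0.423, -0.001, 0.906], [0.002, -1.0, -0.0]]
force: [4.2, -2.6, -3.5]
opening: 0.271
```

>>> {"method": "jog_arm", "body": {"motion": [-0.7,0,0,0,0,0,-1.5,0,0,0,0,0,-1.5,0,0,0,0,0]}}

```text
time_s: 10.3
position: [0.4826, -0.2088, 0.0787]
tcp_rot: [[0.906, 0.004, 0.423], [-0.423, -0.002, 0.906], [0.005, -1.0, -0.0]]
force: [6.5, -1.5, -5.3]
opening: 0.267
```

It has stopped: 3 mm more commanded moved it under 1 mm and the force rose. I'll ease back to the measured position, open, rise and look.

>>> {"method": "jog_arm", "body": {"motion": [2,0,0,0,0,0,2,0,0,0,0,0]}}

```text
time_s: 10.55
position: [0.4827, -0.2088, 0.0786]
tcp_rot: [[0.906, 0.0, 0.423], [-0.423, -0.0, 0.906], [0.001, -1.0, -0.0]]
force: [3.4, -1.2, -2.1]
opening: 0.271
```

>>> {"method": "jog_arm", "body": {"motion": [0,0,0,0,0,0,0,0,0,0,0,0,0,0,0,0,0,0,0,0,0,0,0,0,0,-50,0,0,0,0,20,-100,0,0,0,0,60,-120,0,0,0,0,60,-120,0,0,0,0,60,-120,0,0,0,0], "gripper": 1}}

```text
time_s: 11.68
position: [0.5354, -0.2331, 0.1977]
tcp_rot: [[0.906, -0.003, 0.423], [-0.422, 0.002, 0.906], [-0.003, -1.0, 0.0]]
force: [-0.5, -0.2, -0.3]
opening: 0.996
```

Run:
```python
from h import *
snap('wrist','w8'); s=bot.read_state(); print(s['position'],s['force'])
for p in [(.5684,-.2489,.11),(.5061,-.2192,.084)]: print(proj('w8',p))
crop('w8',120,30,390,230,3,'w8c')
```

```text
[ 0.535  -0.2328  0.1972] [ 0.3375 -0.6336 -0.1413]
[253.642  244.4533]
[254.441  156.1452]
```

View pics/w8c.png

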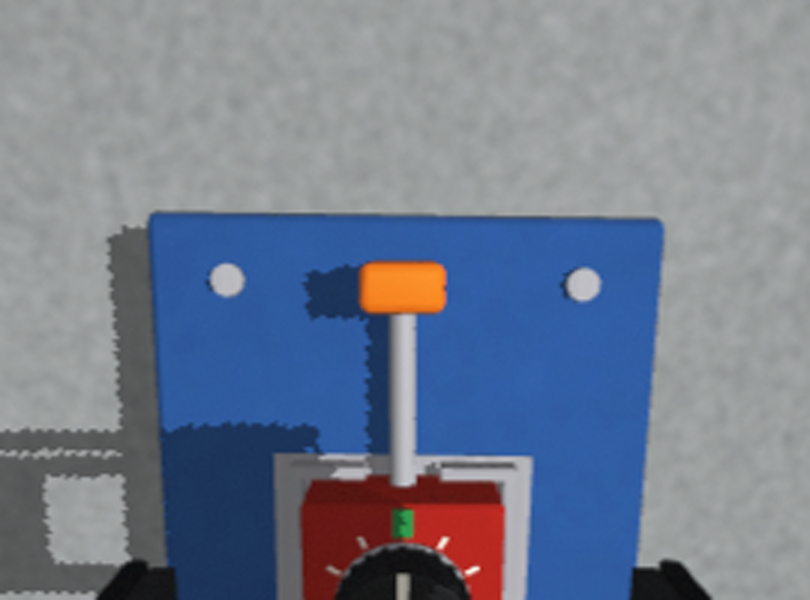

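Run:
```python
from h import *
f=lambda u,v,z: px('w8',120+u/3,30+v/3,z)
sx=np.array([.904,-.4275,0]); a=f(402,314,.084);b=f(402,504,.086); print('gap',(b-a)@sx)
t=f(402,290,.084); g=f(402,523,.086); print(t,g,(g-t)@sx)
# same before
f5=lambda u,v,z: px('w5',120+u/3,50+v/3,z)
print('gap0',(f5(402,453,.086)-f5(402,347,.084))@sx, 'block edge',b@sx, f5(402,453,.086)@sx)
s=bot.read_state(); R=np.array(s['tcp_rot']); 
for p in [(.5684,-.2489,.1116),(.5684-.0005,-.2489,.1116)]: print((np.array(p)-s['position'])@R*1000)
```

```text
gap 0.05422881475161767
[ 0.4838 -0.2092  0.084 ] [ 0.5441 -0.2373  0.086 ] 0.06651685615706503
gap0 0.03135992779928607 block edge 0.5875174018057734 0.588842951750631
[37.4493 85.4813 -0.5038]
[36.9961 85.4831 -0.7151]
```

The gap between tab and block went from 31 to 54 mm, against an expected 30 to 54. The lock itself moved 1.3 mm, so the shackle is fully open. I'll go back to the dial for the lift.

>>> {"method": "jog_arm", "body": {"motion": [36,0,-0.5,0,0,0,36,45,-0.5,0,0,0,36,70,-0.5,0,0,0,36,83,-0.5,0,0,0,36,85,-0.5,0,0,0,36,85,-0.5,0,0,0,36,85,-0.5,0,0,0]}}

```text
time_s: 12.6
position: [0.5698, -0.2501, 0.1147]
tcp_rot: [[0.906, 0.002, 0.423], [-0.423, -0.001, 0.906], [0.002, -1.0, -0.0]]
force: [-0.3, 0.7, 0.1]
opening: 1.002
```

Run:
```python
from h import *
snap('wrist','w9'); s=bot.read_state(); print(s['position'],s['force'])
print((np.array([.5684-.0012,-.2489+.0006,.1116])-s['position'])@np.array(s['tcp_rot'])*1000)
crop('w9',120,120,390,300,3,'w9c')
```

```text
[ 0.5698 -0.2501  0.1147] [ 0.3909  0.3213 -0.3106]
[-3.0967  3.0873  0.5098]
```

View pics/w9c.png

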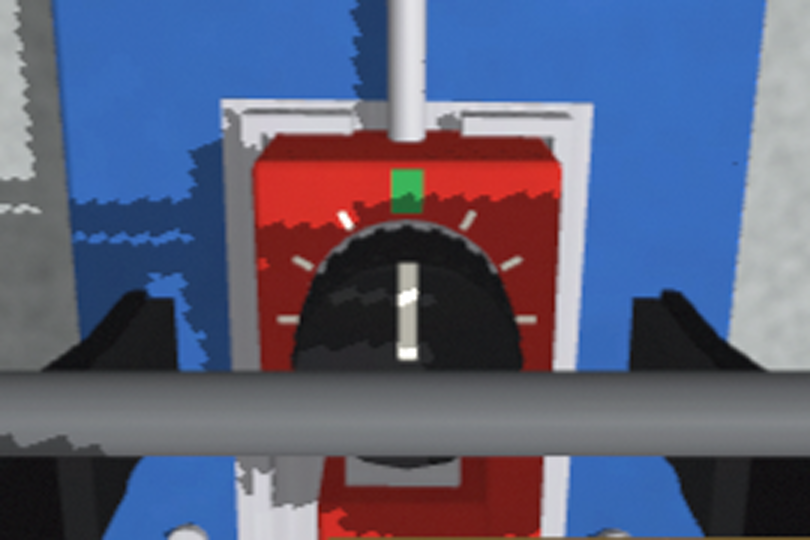

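The pointer is still at green and the dial is between the fingers. I'll make a 3 mm fine adjustment, then grip.

>>> {"method": "jog_arm", "body": {"motion": [-3,2,0.6,0,0,0,-3,2,0.6,0,0,0,-3,2,0.6,0,0,0]}}

```text
time_s: 13.02
position: [0.5668, -0.2479, 0.1116]
tcp_rot: [[0.906, 0.0, 0.423], [-0.423, -0.0, 0.906], [0.0, -1.0, -0.0]]
force: [1.2, 0.1, -0.3]
opening: 1.001
```

>>> {"method": "jog_arm", "body": {"motion": [0,0,0,0,0,0,0,0,0,0,0,0,0,0,0,0,0,0,0,0,0,0,0,0,0,0,0,0,0,0,0,0,0,0,0,0], "gripper": 0.3}}

```text
time_s: 13.78
position: [0.5668, -0.2479, 0.1116]
tcp_rot: [[0.906, -0.0, 0.423], [-0.423, -0.0, 0.906], [0.0, -1.0, -0.0]]
force: [0.3, 0.2, 0.5]
opening: 0.455
```

>>> {"method": "jog_arm", "body": {"motion": [0,-2,0,0,0,0,0,-5,0,0,0,0,0,-8,0,0,0,0,0,-8,0,0,0,0]}}

```text
time_s: 14.28
position: [0.5666, -0.2478, 0.1197]
tcp_rot: [[0.906, -0.0, 0.422], [-0.422, 0.0, 0.906], [-0.0, -1.0, 0.0]]
force: [-0.2, -0.3, -3.7]
opening: 0.451
```

Run:
```python
from h import *
snap('side','s10');snap('scene','sc10'); s=bot.read_state(); print(s['position'],s['force'],s['moment'])
crop('s10',215,100,325,195,7,'s10c');crop('sc10',110,120,230,250,5,'sc10c')
```

```text
[ 0.5666 -0.2478  0.1195] [ 0.4655  0.0377 -3.6111] [ 0.0436 -0.1074  0.0058]
```

View pics/s10c.png

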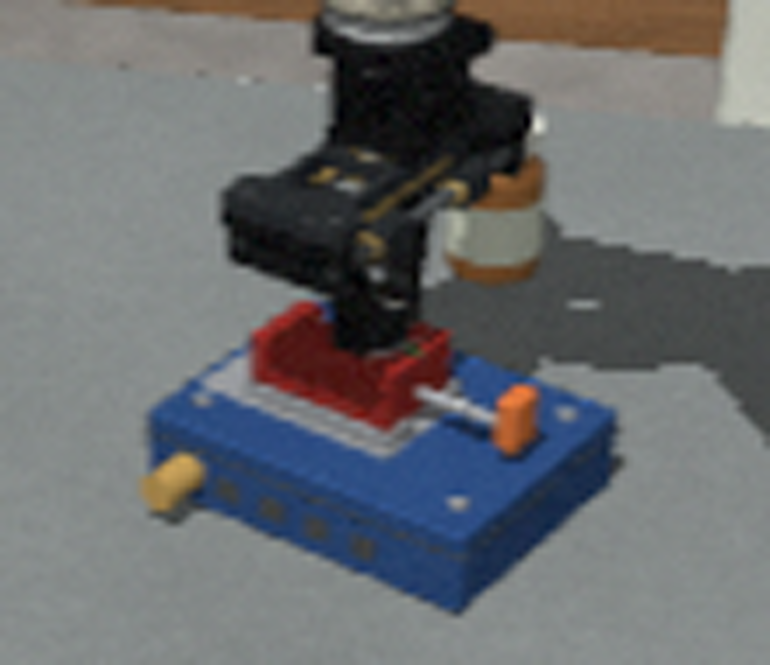

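View pics/sc10c.png

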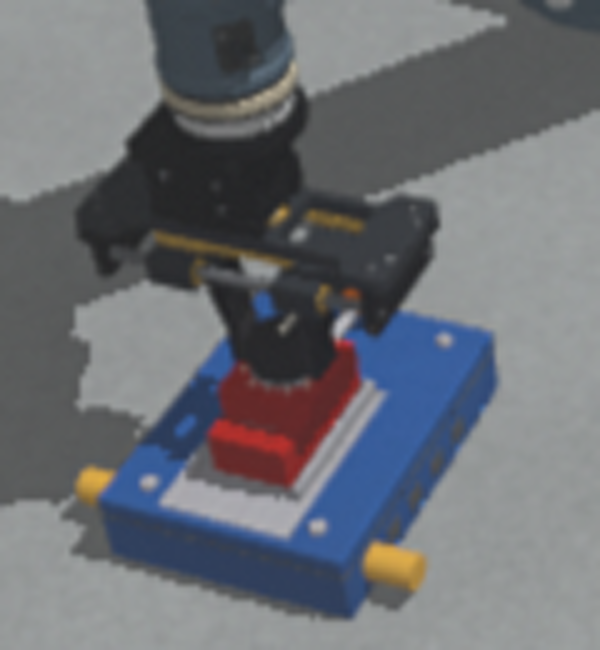

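The lock is lifted about 8 mm and bears 3.6 N (about 0.37 kg). It is level and the shackle is out. I'll lift on, then carry it over slowly.

>>> {"method": "jog_arm", "body": {"motion": [0,-4,0,0,0,0,0,-12,0,0,0,0,0,-24,0,0,0,0,0,-38,0,0,0,0,0,-54,0,0,0,0,0,-70,0,0,0,0,0,-84,0,0,0,0,0,-96,0,0,0,0,0,-104,0,0,0,0,0,-107,0,0,0,0,0,-108,0,0,0,0,0,-108,0,0,0,0]}}

```text
time_s: 15.88
position: [0.5665, -0.2477, 0.2271]
tcp_rot: [[0.906, -0.001, 0.423], [-0.423, 0.001, 0.906], [-0.001, -1.0, 0.0]]
force: [0.7, 1.3, -4.1]
opening: 0.452
```

>>> {"method": "jog_arm", "body": {"motion": [-2,0,5,0,0,0,-6,0,15,0,0,0,-13,0,31,0,0,0,-22,0,53,0,0,0,-33,0,79,0,0,0,-44,0,106,0,0,0,-55,0,133,0,0,0,-66,0,160,0,0,0,-78,0,188,0,0,0,-90,0,217,0,0,0,-102,0,246,0,0,0,-114,0,275,0,0,0,-126,0,304,0,0,0,-137,0,330,0,0,0,-145,0,350,0,0,0,-151,0,364,0,0,0,-155,0,373,0,0,0,-156,0,376,0,0,0,-156,0,376,0,0,0,-156,0,376,0,0,0]}}

```text
time_s: 18.38
position: [0.5844, 0.158, 0.2275]
tcp_rot: [[0.906, -0.0, 0.423], [-0.423, -0.0, 0.906], [-0.0, -1.0, -0.0]]
force: [0.3, 0.0, -3.8]
opening: 0.455
```

Run:
```python
from h import *
for n,t in [('wrist','w11'),('side','s11'),('scene','sc11')]: snap(n,t)
s=bot.read_state(); print(s['position'],s['force'],s['moment'],s['opening'])
crop('s11',170,100,330,290,3,'s11c');crop('sc11',230,90,360,250,4,'sc11c')
```

```text
[0.5844 0.1582 0.2276] [ 0.1351  0.0221 -4.0546] [ 0.0677 -0.0653 -0.01  ] 0.452738291080453
```

View pics/s11c.png

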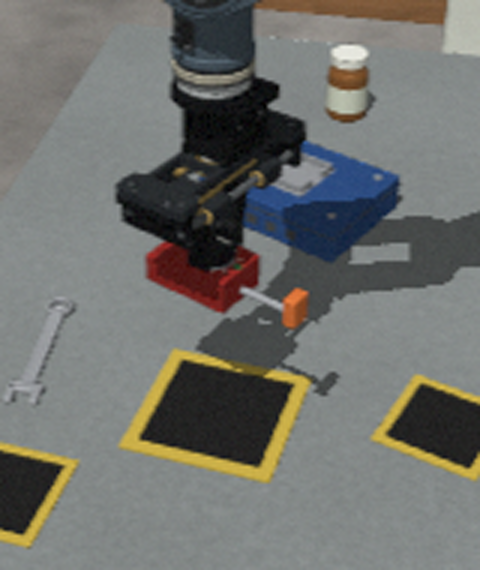

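View pics/sc11c.png

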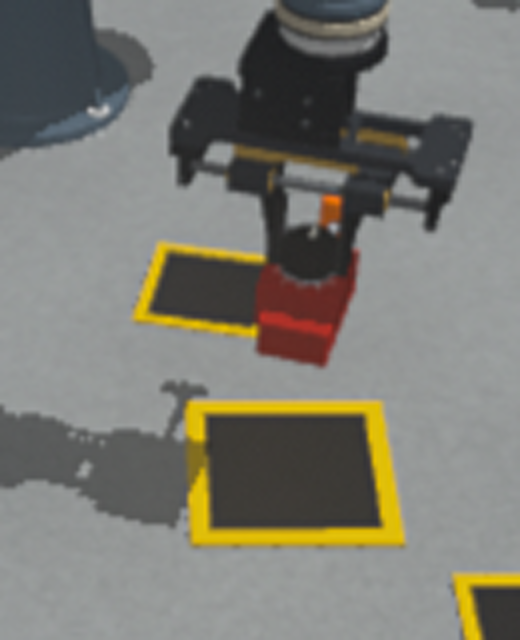

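View pics/w11.png

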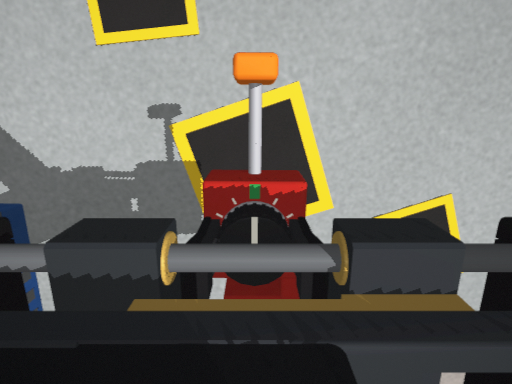

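The wrist view shows the open lock with the tab at (256,68) and the pointer at green (254,190). Mat corners are at (172,126), (298,83) and (332,208). I'll cross-check the mat centre from all three cameras, and the lock's level from depth.

Run:
```python
from h import *
A,B,C=[px('w11',u,v,.003) for u,v in [(172,126),(298.5,83),(332,208)]]
print('wrist mat',A,B,C,(A+C)/2,np.linalg.norm(A-B),np.linalg.norm(B-C),np.linalg.norm(A-C))
S=[px('s11',170+u/3,100+v/3,.003) for u,v in [(178,350),(311,378),(270,482),(120,444)]]
print('side',np.mean(S,0))
# level: block-top depth points and tab top
for u,v in [(212,188),(300,188),(212,205),(298,205),(244,68),(268,68)]: print((u,v),px('w11',u,v))
t=px('w11',256,68); g=px('w11',255,190); s=bot.read_state(); print('tab to dial axis',np.linalg.norm((t-s['position'])[:2]))
for n,tag in [('scene','sc11')]:
  a=load('scene0')[0].astype(int);b=load(tag)[0].astype(int)
  for nm,(u0,v0,u1,v1) in dict(jar=(70,183,97,222),cruc=(388,158,414,188),span=(260,250,332,274)).items(): print(nm,abs(a-b)[v0:v1,u0:u1].max())
```

```text
wrist mat [0.4965 0.0914 0.003 ] [0.5154 0.246  0.003 ] [0.6719 0.2261 0.003 ] [0.5842 0.1588 0.003 ] 0.15568122868839462 0.1577596076604148 0.22116381135714808
side [0.5816 0.1605 0.003 ]
(212, 188) [0.5497 0.1478 0.2026]
(300, 188) [0.5708 0.193  0.2022]
(212, 205) [0.5588 0.1431 0.2019]
(298, 205) [0.5797 0.1881 0.202 ]
(244, 68) [0.4997 0.1917 0.2006]
(268, 68) [0.505  0.2029 0.2009]
tab to dial axis 0.09087933999166904
jar 4
cruc 4
span 4
```

Mat centre agrees in all three cameras: (0.584, 0.159) by wrist and (0.582, 0.161) by side, and the lock is over it. It is level to under 1 mm. Tab to axis reads 91 mm against 93 expected, so I'll check the gap more closely.

Run:
```python
from h import *
crop('w11',195,40,315,240,3,'c12')
```

```text
(no output)
```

View pics/c12.png

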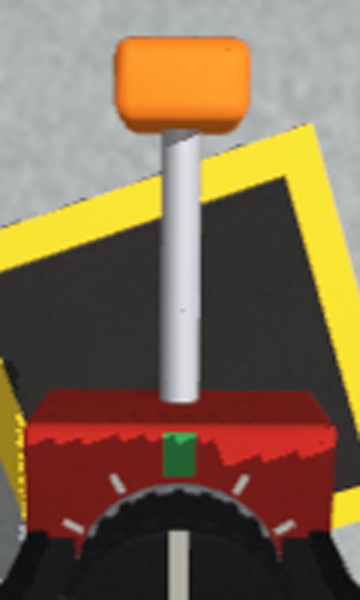

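Run:
```python
from h import *
f=lambda u,v,z: px('w11',195+u/3,40+v/3,z)
sx=np.array([.906,-.423,0])
e=f(180,424,.202)@sx
for v in (38,40,116,120,124): print(v,(e-f(180,v,.2005)@sx))
# rod exit: bottom edge at lid level
s=bot.read_state(); print('axis-edge', s['position']@sx-e, s['qvel'], s['time_s'])
```

```text
38 0.06738812075406153
40 0.06707218971613399
116 0.05481835394856993
120 0.05415971116652202
124 0.05349966737102019
axis-edge 0.030786283286877547 [ 0.1251  0.0032 -0.0822  0.048   0.0303  0.002 ] 18.525
```

The gap is 54 mm (54 expected when fully open). The arm is still and everything checks out, so I'm handing in.

Run:
```python
from h import *
print(bot.hand_in())
```

```text
the job is handed in; nothing more can be done
None
```

The lock is unlocked, drawn fully open and lifted off the hasp. I handed in at 18.5 s with it held still, level and open over the largest mat.

- **Dial:** I turned it 90° anticlockwise, one 30° click at a time. The pointer stood at the green mark when I let go and still does in the last picture. I judged the clicks by angle and picture; the moment readings were too noisy to show them clearly.
- **Shackle:** I pulled the orange tab with the lock still on the box until it hit the stop. The tab moved about 25 mm, of which about 1 mm was the lock sliding in its rails. The gap between tab and block is now 54 mm, as expected when fully open.
- **Hold:** The lock hangs by its dial. Its middle is about 18 cm above the mat and within a few millimetres of the mat's centre in all three cameras. It is level to under 1 mm and weighs about 0.4 kg.
- **Bystanders:** The crucible, jar and spanner are unchanged between the first and last scene pictures.

**Disagreements:**
- The fixed cameras placed the dial up to about 8 mm away from where the wrist camera did; I went by the wrist camera, and the grips confirmed it.
- A rough reading of tab to dial axis gave 91 mm against 93 mm expected. The closer gap measurement agreed with fully open.

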